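# Hold the ledge's new leg against its stop

## Task

Slide the loose wooden leg, standing on its foot, tail first under the little kitchen ledge and straight in between the two black guide strips until its tail meets the red sprung stop, and press it there squarely with a steady push of about 10 newtons (never above 20) so that someone can screw it on through the ledge. Keep up that push for at least two seconds, and finish while still holding and pressing: do not let go. Leave the spice jar, mug and plant pot as they are.

Things in the scene. Friction and masses are not known exactly. Their poses are not given: they have to be found in the camera images.
- leg: Loose pale wood leg, 0.18 to 0.35 kg, an upside-down T: foot 225 long, 32 wide, 34 mm high; on it a post 34 x 32 mm, top at 90 mm, with a slanting brace on the toe side (to 47 mm from the post's middle, up to 70 mm high). Origin on the underside below the post's middle; x along the foot to the short tail (end face x = +80 mm), long toe the other way (end x = -145 mm); y across, z up.
- leg_toe (a point): Grip point on the leg's long toe, x = -115 mm, 25 mm above its underside: pinch the 32 mm wide foot across (along the leg's y) from above. Axes as the leg's.
- ledge: Fixed brown wooden ledge: board 60 deep (x), 250 long (y), underside 98 and top 116 mm up, on 18 mm end panels at y = +-114 mm. Behind it the red stop, a black back rail (50 mm high) and yellow tiles (90 mm). Origin on the worktop under the board's middle; x is the way in (leg's x along it, entering from -x), z up. Leg's origin here = post in place, stop pressed in 10 mm.
- lane_mouth (a point): Middle of the entry to the lane under the ledge, on the worktop, at ledge x = -30 mm, y = 0; axes as the ledge's. The lane for the leg's foot is 46 mm wide, between two black guide strips (60 long, 16 wide, 20 mm high, ledge x = -30 to +30 mm).
- stop_face (a point): The red plate of the sprung stop, 44 wide, 30 high and 8 mm thick, its middle 19 mm above the worktop. This point is the middle of its front face (the face that the leg's tail meets), axes as the ledge's; at rest it is at x = +70 mm, y = 0 in the ledge's frame.
- stop (a joint): How far the red plate is pressed in along the ledge's x (m): 0 at rest, solid at 0.022. Its springs push back with 1 N per mm, with no preload, so 0.010 means 10 N.
- spice_jar: Bystander: jar with a green cap, 42 across, 75 mm high, standing on top of the ledge board, near its one end. Origin at the centre of its underside.
- mug: Bystander: white mug, 76 across without its handle, 85 mm high. Origin at the centre of its underside.
- plant_pot: Bystander: terracotta pot with a green plant, 90 across, about 125 mm high. Origin at the centre of its underside.
Not all that is in view belongs to the job. Of the things that look like the leg, the middle-sized one is meant.

How it is judged:
By the outcome, as a careful person would: the job done as asked, in the order asked, and still so for the second after the job is handed in, while the arm keeps its last pose, push and grip.
It also fails if it takes over 51 s, if anything falls off the work surface, if the arm or the gripper's body presses on something with over 40 N, if the wrist force passes 120 N, or if a joint passes its speed limit or range.

## Robot

A 6-joint arm with a two-finger parallel gripper is mounted at the origin on the work surface. World frame = base frame: x ahead of the robot, y to its left, z up, the work surface at z = 0. Lengths are in m, angles in rad, forces in N, time in s.
With the tool pointing down it reaches from about 0.35 to 0.775 m from the base axis. Payload 7.3 kg.
Tool frame: the origin (TCP) lies at the very end of the fingers, on their centre line; the grasp point (between the pads) lies 19 mm behind it (bot.grip_depth is the distance from the TCP to the grasp point, in m); z points along the fingers, y is the line along which they close (so a half turn about z gives the same grasp; the last joint's range is limited). The gripper opens to 92 mm and grips with 3 to 60 N. Pads are 19 mm wide; open, the fingers measure 130 mm over their backs; the gripper's body (75 mm by 190 mm) begins 47 mm behind the grasp point.
Start: joints at [0.978, 0.342, 1.524, -0, 1.275, -0.146], TCP at [0.227, 0.473, 0.227] pointing down, gripper open.
Joint ranges: [-2.53, 2.53], [-0.77, 2.02], [0.04, 2.7], [-1, 4.14], [0.28, 2.66], [-3.11, 3.11]. Speed limits (rad/s): [2.57, 2.57, 3.14, 3.14, 3.14, 3.14].

## Interface

Orientations are given as a rotation vector (axis times angle).
In Python, from rig import bot gives the robot as it stands.
- The arm moves only by the tool drive_tool, never from a script. Its argument "steps" is a list of rows, each an object with "slide": the shift along the tool's x, y, z in units of 50 mm (1.0 is 50 mm), a list of three; "rotation": the turn, a rotation vector about the tool's x, y, z in units of 5 degrees (1.0 is 5 degrees), a list of three. A call has 1 to 12 rows; each row is the pose to reach, as a shift and turn from the pose commanded when the call began, along the tool's axes at that moment; what a row does not reach only later rows make up. A row lasts 1/10 s, in which the tool goes at most 50 mm and 8.59 degrees, less where a joint would pass 70% of its speed; a pose out of reach is approached as far as the arm can. A call with a gripper value outside its range is refused whole. "jaw" is the finger opening in mm, from 0 to 91.8, set as the call begins (left out, the last holds). The fingers move at their own pace and stop on an object; "newtons" is the grip in N (left out, the last holds). Time passes only in rows, so rows that repeat a pose let the fingers close. It gives the time, the measured TCP pose, the force, the opening and the grip force at its end, in the units of the state.
- bot.observe(): the state, without advancing time (a new reading comes with each control period).
- bot.read_camera(name): name is "side" or "top"; returns a dict with "frame" (480x640x3 uint8, blue, green, red), "fx", "fy", "cx", "cy" (pixels), "R" (3x3) and "t" (3): a world point X has camera coordinates R X + t. Camera axes: x right, y down, z forward; pixel columns grow to the right and rows downward; lengths in m; the calibration is good to about 2 mm. A picture is of the moment at which its call begins. There is no depth.
- bot.job_done(): hands the job in; it is judged then, once.
The state is a dict: "clock": time; "qpos": joint angles; "joint_vel": joint speeds; "joint_torque": joint torques, N m; "tool_pos": TCP position; "tool_rot": TCP orientation; "ft_force": force on the tool from outside, world axes, zero at the start; "torque": the same for the moment, N m; "opening": finger opening in m; "finger_force": force on a finger pad.
Only numpy, scipy, OpenCV 4.12 (cv2) and the standard library are available. Lean on these libraries where they do the work, as an engineer would, in place of code of your own. Each camera call takes 0.05 s, during which the arm holds its last target. There are 200 camera calls.

## Working session

There is one attempt and no reset: what is moved stays moved. The work goes in short steps, Python scripts to look and compute and a tool call to move; the robot and the scene stay as the last step left them, time stands still between calls to the robot, and variables do not carry over. Pictures are saved under pics/ and viewed, at most 10 in all, crops included, and the job is handed in when it is done.

Besides the shell and the picture viewer there is one more tool, called after "Call:" as name(argument=value, ...), one argument or row to a line, values as JSON. drive_tool: Moves the arm, as the interface text tells. Its arguments: {"type":"object","properties":{"steps":{"type":"array"},"jaw":{"type":"number"},"newtons":{"type":"number"}},"required":["steps"]}

```bash
ls; mkdir -p pics; python3 - <<'E'
from rig import bot
import cv2,pickle
d={}
for n in("top","side"):
    c=bot.read_camera(n);d[n]=c;cv2.imwrite(f"pics/{n}0.png",c["frame"]);print(n,c["fx"],c["cx"],c["cy"],c["R"],c["t"])
pickle.dump(d,open("c0.pkl","wb"))
print(bot.observe())
E
```

```text
pics
top 619.1300714983141 325.06489813960263 232.47066463068597 [[-0.01171485 -0.9998655   0.01147831]
 [-0.99121541  0.01009964 -0.13187118]
 [ 0.13173751 -0.01292233 -0.9912004 ]] [0.09039554 0.5206926  1.34613274]
side 575.2453457260275 323.36431795275104 230.8321210059294 [[-0.97084709 -0.2393386  -0.0131514 ]
 [-0.1218093   0.53987048 -0.83288796]
 [ 0.20644229 -0.80700489 -0.55328535]] [0.52114534 0.08705756 1.34376491]
{'clock': 0.1, 'qpos': array([ 9.78047463e-01,  3.42632298e-01,  1.52489344e+00, -2.52008706e-05,
        1.27537425e+00, -1.46010982e-01]), 'joint_vel': array([ 0.00190936, -0.00187455, -0.00153786,  0.00146033,  0.00022497,
        0.00017043]), 'joint_torque': array([ 1.06653923e-03, -4.32007170e+01, -2.44693226e+01,  7.19192787e-02,
        5.26634278e-02, -7.75079593e-05]), 'tool_pos': array([0.2266118 , 0.47319305, 0.22613501]), 'tool_rot': array([-6.95802446e-01, -3.06310879e+00,  1.92843676e-03]), 'ft_force': array([-0.19085371, -0.08217917,  0.51777994]), 'torque': array([-0.0035038 ,  0.02236983,  0.03147524]), 'finger_force': 0.0, 'opening': 0.09163126922868195}
```

View pics/top0.png

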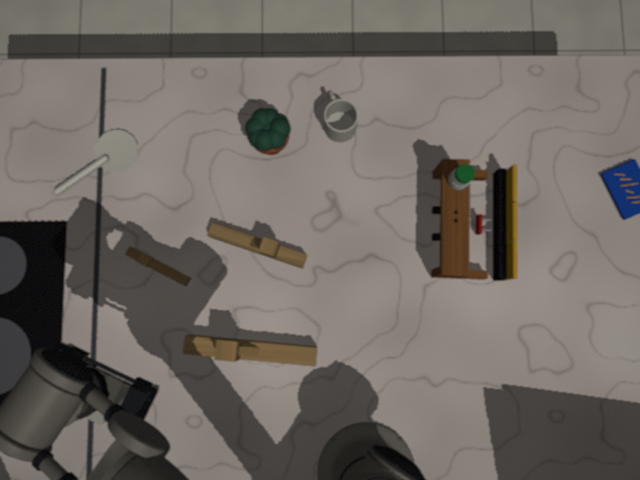

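View pics/side0.png

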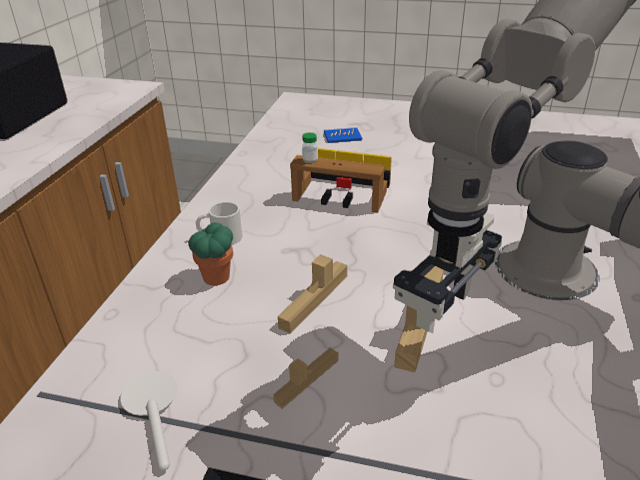

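```bash
cat > h.py <<'E'
import numpy as np,cv2
def ray(c,uv,z):
    p=np.atleast_2d(uv).astype(float)
    d=np.c_[(p[:,0]-c["cx"])/c["fx"],(p[:,1]-c["cy"])/c["fy"],np.ones(len(p))]@c["R"]
    o=-c["R"].T@c["t"]; s=(z-o[2])/d[:,2]
    return o+s[:,None]*d
def proj(c,X):
    q=np.atleast_2d(X)@c["R"].T+c["t"]
    return np.c_[q[:,0]/q[:,2]*c["fx"]+c["cx"],q[:,1]/q[:,2]*c["fy"]+c["cy"]]
E
python3 - <<'E'
import pickle,cv2,numpy as np
from h import *
d=pickle.load(open("c0.pkl","rb"));f=d["top"]["frame"];s=d["side"]["frame"]
a=cv2.resize(f[205:285,110:320],None,fx=3.8,fy=3.8,interpolation=cv2.INTER_CUBIC)
b=cv2.resize(s[245:345,260:370],(330,290),interpolation=cv2.INTER_CUBIC)
e=cv2.resize(f[150:290,410:530],(338,290),interpolation=cv2.INTER_CUBIC)
im=np.zeros((600,800,3),np.uint8);im[:a.shape[0],:a.shape[1]]=a;im[306:596,:330]=b;im[306:596,400:738]=e
cv2.imwrite("pics/crop.png",im)
c=d["top"]
for n,p in dict(small=[(125,250),(189,282)],mid=[(208,227),(305,260)],big=[(183,345),(316,355)]).items():
    w=ray(c,p,.034);print(n,w.round(3).tolist(),np.linalg.norm(w[1]-w[0]))
hsv=cv2.cvtColor(f,cv2.COLOR_BGR2HSV);m=cv2.inRange(hsv,(8,70,60),(28,255,255))
k,l,st,ce=cv2.connectedComponentsWithStats(m)
for i in range(1,k):
    if st[i,4]>150:
        pts=np.argwhere(l==i)[:,::-1];r=cv2.minAreaRect(pts.astype(np.float32));print(st[i],r)
E
```

```text
small [[0.487, 0.528, 0.034], [0.415, 0.385, 0.034]] 0.1597320565828643
mid [[0.537, 0.345, 0.034], [0.461, 0.13, 0.034]] 0.22838730448180403
big [[0.278, 0.396, 0.034], [0.253, 0.108, 0.034]] 0.2895275804550099
[504 165  14 115 755] ((512.5330810546875, 222.09210205078125), (12.918734550476074, 114.36078643798828), 2.0825653076171875)
[ 433  175   55  104 2652] ((464.33551025390625, 227.84674072265625), (53.87563705444336, 101.48895263671875), 5.0921149253845215)
[ 208  222   98   46 1479] ((256.75, 243.25), (100.87664794921875, 17.076295852661133), 18.434947967529297)
[ 183  335  134   31 2448] ((249.44464111328125, 351.17254638671875), (132.72767639160156, 22.588600158691406), 5.26239538192749)
```

View pics/crop.png

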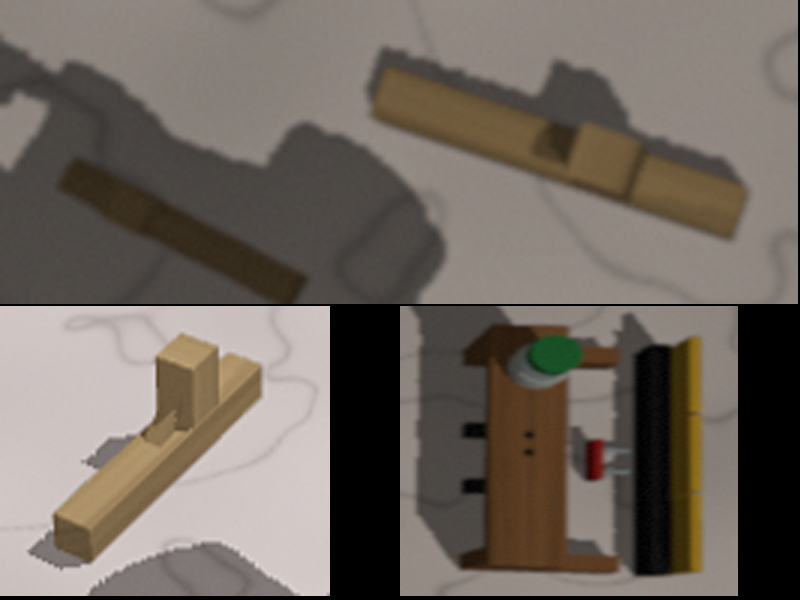

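```bash
cat > m.py <<'E'
import pickle,cv2,numpy as np
from h import *
def edges(m,axis,lo,hi,first):
    # per line along axis the first/last set pixel (edge coordinate)
    o=[]
    for k in range(lo,hi):
        v=np.flatnonzero(m[:,k] if axis=='c' else m[k])
        if len(v):
            e=v[0]-.5 if first else v[-1]+.5
            o.append((k,e) if axis=='c' else (e,k))
    return np.array(o,float)
def line(w):
    v=cv2.fitLine(w[:,:2].astype(np.float32),cv2.DIST_HUBER,0,1e-4,1e-4).ravel();return v[2:],v[:2]
if __name__=="__main__":
    d=pickle.load(open("c0.pkl","rb"));c=d["top"];f=c["frame"]
    hsv=cv2.cvtColor(f,cv2.COLOR_BGR2HSV);m=cv2.inRange(hsv,(8,70,60),(28,255,255))
    L=m.copy();L[:215]=0;L[275:]=0;L[:,:205]=0;L[:,310:]=0
    up=np.r_[edges(L,'c',214,248,1),edges(L,'c',282,302,1)];lo=edges(L,'c',214,300,0)
    for n,e,z in(("up",up,.034),("low",lo,.0)):
        p,v=line(ray(c,e,z));v=v*-np.sign(v[1]);print(n,p,v,"yaw",np.degrees(np.arctan2(v[1],v[0])))
    for n,e,z in(("toe",edges(L,'r',226,232,1),.034),("tail",edges(L,'r',256,263,0),.034)):print(n,ray(c,e,z).mean(0))
    B=m.copy();B[:,:425]=0;B[:,495:]=0
    for n,e,z in(("boardback",edges(B,'r',190,268,0),.116),("boardfrontlow",edges(B,'r',190,268,1),.098)):
        p,v=line(ray(c,e,z));print(n,p,v,"normal yaw",np.degrees(np.arctan2(v[1],v[0])))
    Y=cv2.inRange(hsv,(20,100,60),(35,255,255));Y[:,:500]=0;Y[:,525:]=0
    p,v=line(ray(c,edges(Y,'r',172,272,0),.09));print("tileback",p,v,np.degrees(np.arctan2(v[1],v[0])))
    R=cv2.inRange(hsv,(0,120,70),(6,255,255))|cv2.inRange(hsv,(174,120,70),(180,255,255));R[:,:465]=0;R[:,495:]=0
    p=np.argwhere(R)[:,::-1];p=p[(p[:,1]>205)&(p[:,1]<240)];print("red",p.min(0),p.max(0),ray(c,p,.034).min(0),ray(c,p,.034).max(0))
    print("board ends",ray(c,[(450,276.5),(450,159)],.116))
    K=cv2.inRange(hsv[:,:,2],0,35);K[:,:428]=0;K[:,440:]=0;K[:200]=0;K[245:]=0
    for s in cv2.connectedComponentsWithStats(K)[2][1:]:print("strip",s,ray(c,[(s[0]-.5,s[1]-.5),(s[0]-.5,s[1]+s[3]-.5)],.02))
E
python3 m.py
```

```text
up [0.52575773 0.27186248] [-0.32744983 -0.94486856] yaw -109.11406
low [0.4827026  0.24062233] [-0.3311795  -0.94356775] yaw -109.34037
toe [0.53321212 0.34443739 0.034     ]
tail [0.46281539 0.13031059 0.034     ]
boardback [ 0.51820314 -0.21605882] [ 0.9991037  -0.04232927] normal yaw -2.4260128
boardfrontlow [ 0.5095324  -0.16237777] [ 0.9993315  -0.03655912] normal yaw -2.0951502
tileback [ 0.48634824 -0.32405913] [ 0.99861604 -0.05259254] -3.0147216
red [478 215] [481 233] [ 0.5169473  -0.26570034  0.034     ] [ 0.55769471 -0.25734074  0.034     ]
board ends [[ 0.41569217 -0.17310411  0.116     ]
 [ 0.66619515 -0.18272433  0.116     ]]
strip [432 207   8   7  50] [[ 0.5804898  -0.15769988  0.02      ]
 [ 0.56440581 -0.1571459   0.02      ]]
strip [432 233   8   7  48] [[ 0.52099368 -0.15565065  0.02      ]
 [ 0.50508914 -0.15510285  0.02      ]]
```

Candidates in the top view are at (158,266), about 160 mm long; (257,244), about 225 mm; and (250,350), about 290 mm. The middle-sized one at (257,244) matches the 225 mm length, and the crop shows its toe on the left and its short tail on the right, facing the ledge. The red stop is at about (480,224) and the strip fronts are at (432,210) and (432,236).

```bash
cat > go.py <<'E'
import numpy as np,sys
from rig import bot
from scipy.spatial.transform import Rotation as R
def rel(p,yawx):  # target TCP, yaw of tool x, tool pointing down
    o=bot.observe();A=R.from_rotvec(o["tool_rot"]);y=np.radians(yawx)
    x=np.array([np.cos(y),np.sin(y),0]);z=np.array([0,0,-1.]);T=R.from_matrix(np.c_[x,np.cross(z,x),z])
    print("slide",(A.inv().apply(np.array(p)-o["tool_pos"])/.05).round(3),"rot",(np.degrees((A.inv()*T).as_rotvec())/5).round(3),"pos",o["tool_pos"].round(4),"F",o["ft_force"].round(2),"open",o["opening"],"t",o["clock"],"q",o["qpos"].round(2))
if __name__=="__main__":
    a=[float(v) for v in sys.argv[1:]];rel(a[:3],a[3])
E
python3 go.py .5246 .3152 .14 70.8
```

```text
slide [-6.74  -0.273  1.722] rot [-1.4000e-02  9.0000e-03  1.6721e+01] pos [0.2266 0.4732 0.2261] F [-0.19 -0.08  0.52] open 0.09163126922868195 t 0.1 q [ 0.98  0.34  1.52 -0.    1.28 -0.15]
```

Call:
drive_tool(
  steps=[
    {"slide":[-0.6,0,0.1],"rotation":[0,0,1.5]},
    {"slide":[-1.2,-0.05,0.3],"rotation":[0,0,3]},
    {"slide":[-1.9,-0.08,0.5],"rotation":[0,0,4.5]},
    {"slide":[-2.6,-0.1,0.7],"rotation":[0,0,6]},
    {"slide":[-3.3,-0.13,0.9],"rotation":[0,0,7.5]},
    {"slide":[-4.0,-0.16,1.1],"rotation":[0,0,9]},
    {"slide":[-4.7,-0.19,1.3],"rotation":[0,0,10.5]},
    {"slide":[-5.4,-0.22,1.5],"rotation":[0,0,12]},
    {"slide":[-6.0,-0.25,1.6],"rotation":[0,0,13.5]},
    {"slide":[-6.5,-0.27,1.72],"rotation":[0,0,15]},
    {"slide":[-6.74,-0.27,1.72],"rotation":[0,0,16.2]},
    {"slide":[-6.74,-0.27,1.72],"rotation":[0,0,16.72]},
  ],
  jaw=80,
  newtons=40,
)

```text
clock: 1.3
tool_pos: [0.5263, 0.3143, 0.1397]
tool_rot: [2.566, 1.812, -0.002]
ft_force: [0.1, 0.5, 0.1]
opening: 0.08
finger_force: 0.0
```

Call:
drive_tool(
  steps=[
    {"slide":[0,0,0]},
    {"slide":[0,0,0]},
  ],
)

```text
invalid input
```

```bash
python3 go.py .5246 .3152 .006 70.8; python3 - <<'E'
from rig import bot
import cv2,numpy as np
a=bot.read_camera("top");b=bot.read_camera("side")
cv2.imwrite("pics/g1.png",np.hstack([cv2.resize(a["frame"][190:290,180:320],(400,286)),cv2.resize(b["frame"][200:360,230:400],(400,286))]))
E
```

```text
slide [ 0.009 -0.036  2.673] rot [-0.007  0.011 -0.068] pos [0.5263 0.3143 0.1397] F [0.07 0.49 0.15] open 0.07995425037121964 t 1.3 q [ 0.41  0.58  1.39 -0.    1.18  0.75]
```

View pics/g1.png

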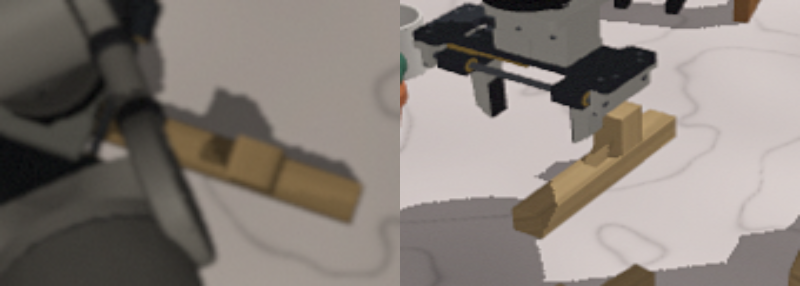

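The gripper is over the toe, aligned with it, and the leg hasn't moved. In the side crop the fingers are at (490,95) and (590,120), one on each side of the foot. Next I'll go down and close.

Call:
drive_tool(
  steps=[
    {"slide":[0,-0.02,0.6],"rotation":[0,0,-0.07]},
    {"slide":[0,-0.04,1.3],"rotation":[0,0,-0.07]},
    {"slide":[0,-0.04,1.9],"rotation":[0,0,-0.07]},
    {"slide":[0,-0.04,2.3],"rotation":[0,0,-0.07]},
    {"slide":[0,-0.04,2.5],"rotation":[0,0,-0.07]},
    {"slide":[0,-0.04,2.6],"rotation":[0,0,-0.07]},
    {"slide":[0,-0.04,2.66],"rotation":[0,0,-0.07]},
    {"slide":[0,-0.04,2.66],"rotation":[0,0,-0.07]},
  ],
)

```text
clock: 2.2
tool_pos: [0.5234, 0.3166, 0.0084]
tool_rot: [2.555, 1.828, 0.002]
ft_force: [0.2, 1.3, 0.5]
opening: 0.0797
finger_force: 0.0
```

Call:
drive_tool(
  steps=[
    {"slide":[0,0,0],"rotation":[0,0,0]},
    {"slide":[0,0,0],"rotation":[0,0,0]},
    {"slide":[0,0,0],"rotation":[0,0,0]},
    {"slide":[0,0,0],"rotation":[0,0,0]},
    {"slide":[0,0,0],"rotation":[0,0,0]},
    {"slide":[0,0,0],"rotation":[0,0,0]},
    {"slide":[0,0,0],"rotation":[0,0,0]},
    {"slide":[0,0,0],"rotation":[0,0,0]},
  ],
  jaw=20,
  newtons=40,
)

```text
clock: 3.0
tool_pos: [0.5233, 0.3164, 0.0078]
tool_rot: [2.555, 1.828, 0.001]
ft_force: [1.2, 0.1, -0.5]
opening: 0.0316
finger_force: 40.0
```

```bash
python3 go.py .5246 .3152 .006 70.8; python3 - <<'E'
from rig import bot
import cv2,numpy as np,pickle
a=bot.read_camera("top");b=bot.read_camera("side")
pickle.dump(dict(top=a,side=b),open("c1.pkl","wb"))
cv2.imwrite("pics/g2.png",np.hstack([cv2.resize(a["frame"][190:290,180:320],(400,286)),cv2.resize(b["frame"][200:360,230:400],(400,286))]))
E
```

```text
slide [-0.014  0.033  0.036] rot [ 0.005 -0.003  0.073] pos [0.5233 0.3164 0.0078] F [ 1.16  0.09 -0.45] open 0.031565682709720225 t 3.0 q [ 0.42  0.73  1.51 -0.    0.9   0.75]
```

View pics/g2.png

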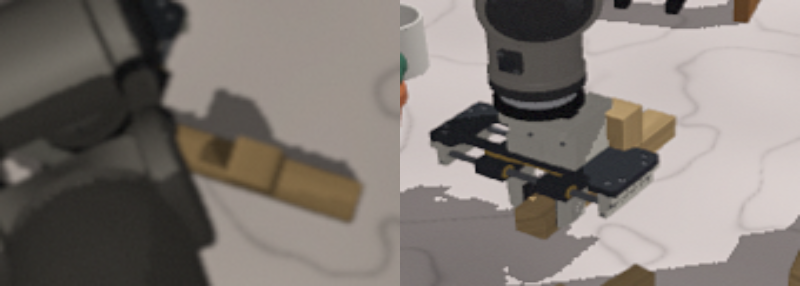

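The leg is gripped at 31.6 mm, and its pose and orientation haven't changed. Next is a slide to just outside the lane.

```bash
python3 go.py .5519 .0588 .0078 87.5
```

```text
slide [-4.690e+00  2.205e+00 -1.000e-03] rot [ 6.000e-03 -2.000e-03 -3.268e+00] pos [0.5233 0.3164 0.0078] F [ 1.68 -0.93 -0.64] open 0.03125618612388043 t 3.1 q [ 0.42  0.73  1.51 -0.    0.9   0.75]
```

Call:
drive_tool(
  steps=[
    {"slide":[-0.25,0.1,0],"rotation":[0,0,-0.1]},
    {"slide":[-0.65,0.28,0],"rotation":[0,0,-0.4]},
    {"slide":[-1.05,0.48,0],"rotation":[0,0,-0.7]},
    {"slide":[-1.45,0.67,0],"rotation":[0,0,-1.0]},
    {"slide":[-1.85,0.86,0],"rotation":[0,0,-1.3]},
    {"slide":[-2.3,1.07,0],"rotation":[0,0,-1.6]},
    {"slide":[-2.75,1.28,0],"rotation":[0,0,-1.9]},
    {"slide":[-3.2,1.5,0],"rotation":[0,0,-2.2]},
    {"slide":[-3.65,1.72,0],"rotation":[0,0,-2.5]},
    {"slide":[-4.1,1.93,0],"rotation":[0,0,-2.8]},
    {"slide":[-4.45,2.1,0],"rotation":[0,0,-3.1]},
    {"slide":[-4.69,2.2,0],"rotation":[0,0,-3.27]},
  ],
)

```text
clock: 4.3
tool_pos: [0.551, 0.0572, 0.0078]
tool_rot: [-2.269, -2.171, 0.0]
ft_force: [-0.4, 3.8, 1.1]
opening: 0.0317
finger_force: 40.0
```

Call:
drive_tool(
  steps=[
    {"slide":[0,0,0],"rotation":[0,0,0]},
    {"slide":[0,0,0],"rotation":[0,0,0]},
  ],
)

```text
clock: 4.5
tool_pos: [0.5511, 0.0582, 0.0078]
tool_rot: [2.271, 2.171, -0.001]
ft_force: [-0.4, -2.6, 1.1]
opening: 0.0318
finger_force: 40.0
```

```bash
python3 go.py .5519 .0588 .0078 87.5; python3 - <<'E'
from rig import bot
import cv2,numpy as np,pickle
a=bot.read_camera("top");b=bot.read_camera("side")
pickle.dump(dict(top=a,side=b),open("c2.pkl","wb"))
cv2.imwrite("pics/g3.png",np.hstack([cv2.resize(a["frame"][150:290,310:530],None,fx=2,fy=2,interpolation=cv2.INTER_CUBIC),cv2.resize(b["frame"][140:280,250:430],None,fx=2,fy=2,interpolation=cv2.INTER_CUBIC)]))
E
```

```text
slide [ 0.012  0.015 -0.001] rot [-0.003  0.004 -0.014] pos [0.5511 0.0582 0.0078] F [-0.45 -2.58  1.07] open 0.031829990818363844 t 4.5 q [-0.03  0.66  1.68 -0.    0.8   0.01]
```

View pics/g3.png

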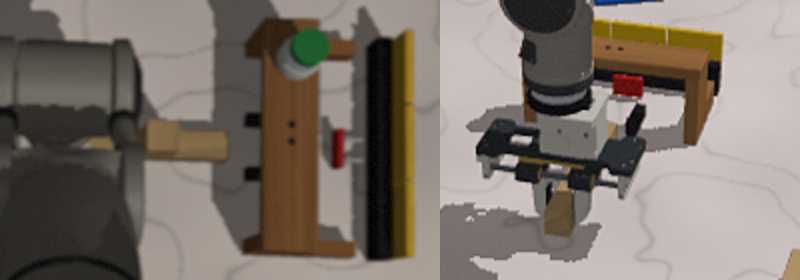

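The leg's tail, with its end at about (423,222) in the full image, points into the gap between the strips at (432,210) and (432,236). I'll measure its pose before going in.

```bash
cat > t.py <<'E'
import pickle,sys
from m import *
c=pickle.load(open(sys.argv[1],"rb"))["top"];f=c["frame"]
hsv=cv2.cvtColor(f,cv2.COLOR_BGR2HSV);m=cv2.inRange(hsv,(8,70,60),(28,255,255))
O=np.array([.5412,-.1865]);a=np.radians(-92.5);ex=np.array([np.cos(a),np.sin(a)]);ey=np.array([-ex[1],ex[0]])
led=lambda w:np.c_[(w[:,:2]-O)@ex,(w[:,:2]-O)@ey].round(4)
L=m.copy();L[:,:400]=0;L[:,428:]=0;L[:205]=0;L[:,:]=L;L[245:]=0
for n,first,z in(("up",1,.034),("low",0,0)):
    w=led(ray(c,edges(L,'c',402,421,first),z));v=np.polyfit(w[:,0],w[:,1],1);print(n,w.mean(0),"deg rel ledge",np.degrees(v[0]))
print("tail",led(ray(c,edges(L,'r',218,228,0),.034)).mean(0))
E
python3 t.py c2.pkl
```

```text
up [-0.07886316  0.01568947] deg rel ledge 1.926403545573809
low [-0.07337895 -0.01448421] deg rel ledge -2.6259824661464766
tail [-0.0506 -0.0015]
```

Call:
drive_tool(
  steps=[
    {"slide":[-0.1,0,0],"rotation":[0,0,0]},
    {"slide":[-0.25,0,0],"rotation":[0,0,0]},
    {"slide":[-0.45,0,0],"rotation":[0,0,0]},
    {"slide":[-0.65,0,0],"rotation":[0,0,0]},
    {"slide":[-0.85,0,0],"rotation":[0,0,0]},
    {"slide":[-1.05,0,0],"rotation":[0,0,0]},
    {"slide":[-1.25,0,0],"rotation":[0,0,0]},
    {"slide":[-1.45,0,0],"rotation":[0,0,0]},
    {"slide":[-1.65,0,0],"rotation":[0,0,0]},
    {"slide":[-1.85,0,0],"rotation":[0,0,0]},
    {"slide":[-2.0,0,0],"rotation":[0,0,0]},
    {"slide":[-2.1,0,0],"rotation":[0,0,0]},
  ],
)

```text
clock: 5.8
tool_pos: [0.5467, -0.0467, 0.0078]
tool_rot: [-2.27, -2.172, -0.0]
ft_force: [0.5, 3.9, 3.0]
opening: 0.0319
finger_force: 40.0
```

Call:
drive_tool(
  steps=[
    {"slide":[0,0,0],"rotation":[0,0,0]},
    {"slide":[0,0,0],"rotation":[0,0,0]},
  ],
)

```text
clock: 6.0
tool_pos: [0.5468, -0.0469, 0.0078]
tool_rot: [2.269, 2.172, -0.001]
ft_force: [-0.7, -3.2, 2.8]
opening: 0.0316
finger_force: 40.0
```

```bash
python3 go.py .5462 -.0723 .0078 87.5; python3 - <<'E'
from rig import bot
import cv2,numpy as np,pickle
a=bot.read_camera("top");b=bot.read_camera("side")
pickle.dump(dict(top=a,side=b),open("c3.pkl","wb"))
cv2.imwrite("pics/g4.png",np.hstack([cv2.resize(a["frame"][150:290,370:530],None,fx=2.5,fy=2.5,interpolation=cv2.INTER_CUBIC),cv2.resize(b["frame"][120:260,270:430],None,fx=2.5,fy=2.5,interpolation=cv2.INTER_CUBIC)]))
E
```

```text
slide [-0.507  0.009 -0.   ] rot [0.002 0.014 0.001] pos [ 0.5468 -0.0469  0.0078] F [-0.65 -3.23  2.83] open 0.03160557120357147 t 6.0 q [-0.22  0.65  1.7  -0.    0.79 -0.18]
```

View pics/g4.png

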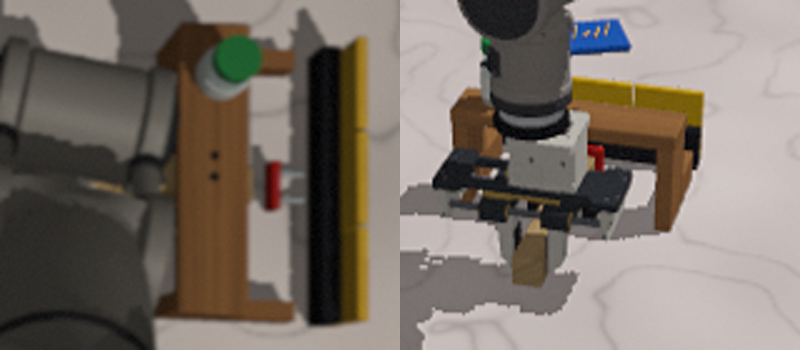

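The tail has come out behind the board at about (471,224) and is lined up with the red plate at (476,224), about 12–15 mm short of it. I'll creep in from here.

Call:
drive_tool(
  steps=[
    {"slide":[-0.06,0,0],"rotation":[0,0,0]},
    {"slide":[-0.12,0,0],"rotation":[0,0,0]},
    {"slide":[-0.18,0,0],"rotation":[0,0,0]},
    {"slide":[-0.24,0,0],"rotation":[0,0,0]},
    {"slide":[-0.24,0,0],"rotation":[0,0,0]},
  ],
)

```text
clock: 6.6
tool_pos: [0.5463, -0.0582, 0.0078]
tool_rot: [2.269, 2.172, 0.0]
ft_force: [-1.0, 2.8, 2.9]
opening: 0.0319
finger_force: 40.0
```

Call:
drive_tool(
  steps=[
    {"slide":[-0.03,0,0],"rotation":[0,0,0]},
    {"slide":[-0.06,0,0],"rotation":[0,0,0]},
  ],
)

```text
clock: 6.8
tool_pos: [0.5462, -0.0609, 0.0078]
tool_rot: [-2.269, -2.172, -0.0]
ft_force: [-0.3, 4.7, 4.5]
opening: 0.0318
finger_force: 40.0
```

Call:
drive_tool(
  steps=[
    {"slide":[-0.03,0,0],"rotation":[0,0,0]},
    {"slide":[-0.06,0,0],"rotation":[0,0,0]},
  ],
)

```text
clock: 7.0
tool_pos: [0.546, -0.0639, 0.0078]
tool_rot: [-2.269, -2.172, -0.0]
ft_force: [0.2, 5.8, 3.7]
opening: 0.0318
finger_force: 40.0
```

Call:
drive_tool(
  steps=[
    {"slide":[-0.03,0,0],"rotation":[0,0,0]},
    {"slide":[-0.06,0,0],"rotation":[0,0,0]},
  ],
)

```text
clock: 7.2
tool_pos: [0.5459, -0.0665, 0.0078]
tool_rot: [-2.269, -2.172, -0.001]
ft_force: [0.2, 8.1, 4.1]
opening: 0.0318
finger_force: 40.0
```

```bash
cat > r.py <<'E'
import sys,pickle
from m import *
from rig import bot
a=bot.read_camera("top");b=bot.read_camera("side");pickle.dump(dict(top=a,side=b),open(sys.argv[1],"wb"))
O=np.array([.5412,-.1865]);t=np.radians(-92.5);ex=np.array([np.cos(t),np.sin(t)]);ey=np.array([-ex[1],ex[0]])
for f in("c0.pkl","c3.pkl",sys.argv[1]):
    c=pickle.load(open(f,"rb"))["top"];i=c["frame"].astype(float);r=i[:,:,2]-i[:,:,:2].max(2);r[:,:470]=0;r[:,500:]=0;r[:205]=0;r[240:]=0
    r[r<40]=0;yy,xx=np.mgrid[:480,:640];w=ray(c,[((r*xx).sum()/r.sum(),(r*yy).sum()/r.sum())],.03)[0,:2]-O;print(f,"red centroid ledge mm",(w@ex*1000).round(1),(w@ey*1000).round(1))
E
python3 r.py c4.pkl; python3 go.py .5462 -.0723 .0078 87.5
```

```text
c0.pkl red centroid ledge mm 75.5 0.6
c3.pkl red centroid ledge mm 75.6 1.1
c4.pkl red centroid ledge mm 79.8 1.3
slide [-0.112  0.012 -0.001] rot [ 0.    -0.008 -0.002] pos [ 0.5459 -0.0667  0.0078] F [-0.42  5.49  5.1 ] open 0.03182379926537514 t 7.3 q [-0.26  0.65  1.7   0.    0.79 -0.22]
```

Call:
drive_tool(
  steps=[
    {"slide":[-0.03,0,0],"rotation":[0,0,0]},
    {"slide":[-0.06,0,0],"rotation":[0,0,0]},
    {"slide":[-0.09,0,0],"rotation":[0,0,0]},
    {"slide":[-0.115,0,0],"rotation":[0,0,0]},
    {"slide":[-0.115,0,0],"rotation":[0,0,0]},
    {"slide":[-0.115,0,0],"rotation":[0,0,0]},
  ],
)

```text
clock: 7.9
tool_pos: [0.5456, -0.0713, 0.0078]
tool_rot: [-2.268, -2.171, -0.002]
ft_force: [0.7, 11.0, 4.5]
opening: 0.0318
finger_force: 40.0
```

```bash
python3 r.py c5.pkl; python3 go.py .5462 -.0723 .0078 87.5; python3 - <<'E'
import cv2,numpy as np,pickle
d=pickle.load(open("c5.pkl","rb"))
cv2.imwrite("pics/g5.png",np.hstack([cv2.resize(d["top"]["frame"][190:260,420:530],None,fx=4,fy=4,interpolation=cv2.INTER_CUBIC),cv2.resize(d["side"]["frame"][120:260,290:430],(280,280),interpolation=cv2.INTER_CUBIC)]))
E
```

```text
c0.pkl red centroid ledge mm 75.5 0.6
c3.pkl red centroid ledge mm 75.6 1.1
c5.pkl red centroid ledge mm 84.8 1.4
slide [-0.018  0.012 -0.001] rot [-0.001 -0.021 -0.   ] pos [ 0.5456 -0.0714  0.0078] F [ 1.   11.79  4.29] open 0.031705097963286695 t 8.0 q [-0.27  0.65  1.7   0.    0.79 -0.23]
```

View pics/g5.png

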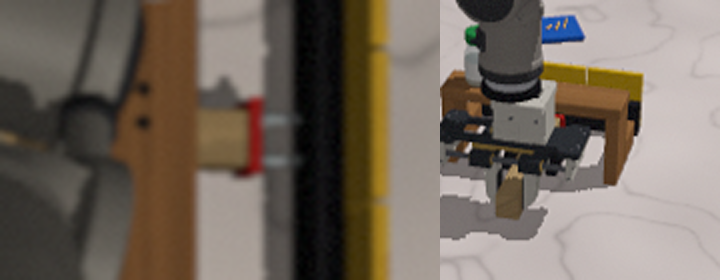

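The tail is flush and square on the red plate at about (484,224), with the stop pressed in about 9.2 mm. I'll nudge it slightly further and hold.

Call:
drive_tool(
  steps=[
    {"slide":[-0.015,0,0],"rotation":[0,0,0]},
    {"slide":[-0.015,0,0],"rotation":[0,0,0]},
    {"slide":[-0.015,0,0],"rotation":[0,0,0]},
    {"slide":[-0.015,0,0],"rotation":[0,0,0]},
    {"slide":[-0.015,0,0],"rotation":[0,0,0]},
    {"slide":[-0.015,0,0],"rotation":[0,0,0]},
    {"slide":[-0.015,0,0],"rotation":[0,0,0]},
    {"slide":[-0.015,0,0],"rotation":[0,0,0]},
    {"slide":[-0.015,0,0],"rotation":[0,0,0]},
    {"slide":[-0.015,0,0],"rotation":[0,0,0]},
    {"slide":[-0.015,0,0],"rotation":[0,0,0]},
    {"slide":[-0.015,0,0],"rotation":[0,0,0]},
  ],
)

```text
clock: 9.2
tool_pos: [0.5455, -0.0718, 0.0077]
tool_rot: [-2.268, -2.171, -0.002]
ft_force: [0.4, 12.9, 5.4]
opening: 0.032
finger_force: 40.0
```

Call:
drive_tool(
  steps=[
    {"slide":[0,0,0],"rotation":[0,0,0]},
    {"slide":[0,0,0],"rotation":[0,0,0]},
    {"slide":[0,0,0],"rotation":[0,0,0]},
    {"slide":[0,0,0],"rotation":[0,0,0]},
    {"slide":[0,0,0],"rotation":[0,0,0]},
    {"slide":[0,0,0],"rotation":[0,0,0]},
    {"slide":[0,0,0],"rotation":[0,0,0]},
    {"slide":[0,0,0],"rotation":[0,0,0]},
    {"slide":[0,0,0],"rotation":[0,0,0]},
    {"slide":[0,0,0],"rotation":[0,0,0]},
    {"slide":[0,0,0],"rotation":[0,0,0]},
    {"slide":[0,0,0],"rotation":[0,0,0]},
  ],
)

```text
clock: 10.4
tool_pos: [0.5456, -0.0718, 0.0078]
tool_rot: [-2.268, -2.171, -0.002]
ft_force: [0.5, 11.8, 5.9]
opening: 0.0317
finger_force: 40.0
```

Call:
drive_tool(
  steps=[
    {"slide":[0,0,0],"rotation":[0,0,0]},
    {"slide":[0,0,0],"rotation":[0,0,0]},
    {"slide":[0,0,0],"rotation":[0,0,0]},
    {"slide":[0,0,0],"rotation":[0,0,0]},
    {"slide":[0,0,0],"rotation":[0,0,0]},
    {"slide":[0,0,0],"rotation":[0,0,0]},
    {"slide":[0,0,0],"rotation":[0,0,0]},
    {"slide":[0,0,0],"rotation":[0,0,0]},
    {"slide":[0,0,0],"rotation":[0,0,0]},
    {"slide":[0,0,0],"rotation":[0,0,0]},
    {"slide":[0,0,0],"rotation":[0,0,0]},
    {"slide":[0,0,0],"rotation":[0,0,0]},
  ],
)

```text
clock: 11.6
tool_pos: [0.5456, -0.0718, 0.0077]
tool_rot: [-2.268, -2.171, -0.002]
ft_force: [2.1, 12.1, 5.6]
opening: 0.0317
finger_force: 40.0
```

```bash
python3 r.py c6.pkl
```

```text
c0.pkl red centroid ledge mm 75.5 0.6
c3.pkl red centroid ledge mm 75.6 1.1
c6.pkl red centroid ledge mm 84.9 1.3
```

```bash
python3 -c "
from rig import bot
print(bot.job_done())"
```

```text
the job is handed in; nothing more can be done
None
```

The middle-sized leg is in the lane with its tail square on the red stop, pressed in about 9.5 mm (roughly 10 N). I held that steadily for over 3 s and handed the job in at about 12 s, still gripping and pressing, without going near the jar, mug or pot.

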